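Strip the T-slot fixture rail

ROBOT

A 7-joint arm with a two-finger parallel gripper is mounted at the origin on the work surface. World frame = base frame: x ahead of the robot, y to its left, z up, the work surface at z = 0. Lengths are in m, angles in rad, forces in N, time in s.
With the tool pointing down it reaches from about 0.425 to 0.875 m from the base axis. Payload 4.7 kg.
Tool frame: the origin (TCP) lies on the centre line of the jaws, within the pads' length; the fingertips stand ctrl.tcp_to_tips ahead of it and the grasp point (between the pads) lies 2 mm behind it (ctrl.tcp_to_tips is the distance from the TCP to the fingertips, in m); z points along the fingers, y is the line along which they close (so a half turn about z gives the same grasp; the last joint's range is limited). The gripper opens to 87 mm and grips with 3 to 60 N. Pads are 19 mm wide; open, the fingers measure 117 mm over their backs; the gripper's body (75 mm by 190 mm) begins 51 mm behind the grasp point.
Start: joints at [0.014, 0.321, -0.07, 1.45, 0.023, 1.371, -0.057], TCP at [0.65, -0, 0.24] pointing down, gripper open.
Joint ranges: [-2.86, 2.86], [-0.3, 2.09], [-1.38, 1.24], [0.06, 2.45], [-1.56, 4.7], [0.09, 2.05], [-2.69, 2.69]. Speed limits (rad/s): [2.57, 2.57, 3.14, 3.14, 3.14, 3.14, 3.14].

INTERFACE

Orientations are given as a rotation vector (axis times angle).
In Python, from bench import ctrl, optics, close_job gives the robot as it stands.
- The arm moves only by the shell command python3 -m inch 'ROWS' [OPENING] [FORCE]. ROWS is JSON, a list of rows, each a list of 2 entries, a list of its own where there are three numbers: the shift along the tool's x, y, z in mm, then the turn, a rotation vector about the tool's x, y, z in degrees. In form: [[[x, y, z], [ax, ay, az]], ...]. A call has exactly 10 rows; each row shifts and turns the commanded pose from where the row before left it, along the tool's axes as they then stand; what a row does not reach is not made up. A row lasts 1/10 s, in which the tool goes at most 50 mm and 8.59 degrees, less where a joint would pass 70% of its speed; a pose out of reach is approached as far as the arm can. A call is refused whole if a number of a shift passes 50 or a number of a turn 8.59, either way. A call with a gripper value outside its range is refused whole. OPENING is the closure, from 0 (fully open) to 1 (shut), set as the call begins (- or left out, the last holds). The fingers move at their own pace and stop on an object; FORCE is the grip in N (left out, the last holds). Time passes only in rows, so rows that do not move let the fingers close, or fill a call up. It gives the time, the measured TCP pose, the force and the opening at its end, in the units of the state.
- ctrl.get_state(): the state, without advancing time (a new reading comes with each control period).
- optics.get_image(name): name is "scene" or "side" or "wrist"; returns a dict with "image" (384x512x3 uint8, red, green, blue), "fx", "fy", "cx", "cy" (pixels), "dist" ([k1, k2, p1, p2, k3] as OpenCV has them; the pictures are not rectified), "R" (3x3) and "t" (3): a world point X has camera coordinates R X + t; the wrist camera has in their place "hand_eye" (4x4, takes a point from camera to tool coordinates, whose origin is the TCP and whose axes are the flange's). Camera axes: x right, y down, z forward; pixel columns grow to the right and rows downward; lengths in m; the calibration is good to about 2 mm. A picture is of the moment at which its call begins: read the wrist's pose just before it. There is no depth.
- close_job(): hands the job in, once; it reports no verdict.
The state is a dict: "time": time; "joint_positions": joint angles; "qd": joint speeds; "joint_torque": joint torques, N m; "position": TCP position; "tool_rot": TCP orientation; "ft_force": force on the tool from outside, world axes, zero at the start; "torque": the same for the moment, N m; "grip_width": opening from 0.0 (shut) to 1.0 (fully open).
Only numpy, scipy, OpenCV 4.12 (cv2) and the standard library are available. Lean on these libraries where they do the work, as an engineer would, in place of code of your own. Each camera call takes 0.05 s, during which the arm holds its last target. There are 200 camera calls.

TASK

Strip the fixture rail at the end of the run: slide the keeper gate fully open, slide every fence stop along the T-slot to its open end, lift it out there and put it in the red tray, and when all the stops are in the tray slide the gate fully shut again. Before or after that, lean the loose fence bar against the back board of the rack with its foot inside, against the lip. Leave the other things on the bench alone.

Things in the scene. Friction and masses are not known exactly. Their poses are not given: they have to be found in the camera images.
- slot_exit (a point): on the slot's axis, level with the rail's top (28 mm above the bench), at the middle of the open end: the lips are missing there for 72 mm and a stop whose centre is right above can be lifted straight out. Own y points along the slot to the closed end, own x across it. An end wall, its face 36 mm beyond (own -y), stops a stop's foot
- rail: T-slot rail, fixed on the bench, aluminium, 60 wide x 350 long x 28 mm high; origin at the centre of its underside, own y along the slot from the open to the closed end. Slot between the lips 15 mm wide, cavity under them 34 mm wide, lips 7 mm thick. slot_exit is at own y -131 mm
- slot_closed (a point): point on the axis of the slot, level with the rail's top, at the closed end: 298 mm from slot_exit
- gate (a joint): keeper gate across the rail, 33 mm along the slot from slot_exit towards the stops: steel plate 52 mm wide, 8 mm thick, 32 to 62 mm above the bench. Slides across the rail along slot_exit's own x, away from the robot: 0 is fully shut, 0.09 m fully open, clear of stop and gripper. Stays where it is left; about 2 N to move
- gate_tab (a point): grip point of the gate's black upright tab, 24 mm across the rail x 14 mm along it, the point 18 mm below the tab's top (82 mm above the bench; tab from 60 to 100 mm). Moves with the gate; the gate slides along own x
- stop1_mid (a point): fence stop: dark steel block 44 x 44 x 40 mm on a neck 11 wide, 11 high and a T-foot 30 across the slot x 44 x 9 mm; 60 mm tall in all, 0.3 kg. Point: the block's centre, 40 mm above the foot's underside. Own z runs from foot to block, own y along the slot when in the rail, where the block rests on the rail's top (foot 2 mm play each side, 4 mm lift). May be absent
- stop2_mid (a point): fence stop: dark steel block 44 x 44 x 40 mm on a neck 11 wide, 11 high and a T-foot 30 across the slot x 44 x 9 mm; 60 mm tall in all, 0.3 kg. Point: the block's centre, 40 mm above the foot's underside. Own z runs from foot to block, own y along the slot when in the rail, where the block rests on the rail's top (foot 2 mm play each side, 4 mm lift). May be absent
- stop3_mid (a point): fence stop: dark steel block 44 x 44 x 40 mm on a neck 11 wide, 11 high and a T-foot 30 across the slot x 44 x 9 mm; 60 mm tall in all, 0.3 kg. Point: the block's centre, 40 mm above the foot's underside. Own z runs from foot to block, own y along the slot when in the rail, where the block rests on the rail's top (foot 2 mm play each side, 4 mm lift). May be absent
- stop4_mid (a point): fence stop: dark steel block 44 x 44 x 40 mm on a neck 11 wide, 11 high and a T-foot 30 across the slot x 44 x 9 mm; 60 mm tall in all, 0.3 kg. Point: the block's centre, 40 mm above the foot's underside. Own z runs from foot to block, own y along the slot when in the rail, where the block rests on the rail's top (foot 2 mm play each side, 4 mm lift). May be absent
- tray: red open tray, fixed, 180 (own x) x 250 (own y) x 50 mm high, walls and floor 5 mm thick; origin at the centre of its underside, on the bench. Holds all the stops in any pose, standing or lying
- bar_mid (a point): centre of the fence bar: grooved aluminium profile 40 x 40 mm in section, 200 mm long along its own x, 0.3 kg; lies flat on the bench at first; both ends are alike
- rack_floor (a point): centre of the rack floor, 6 mm above the bench. Rack fixed: floor 170 mm wide (own x); back board 185 mm high above the floor, its face 67.5 mm to own +y; foot lip 28 mm high, its inner face 67.5 mm to own -y. With its foot corner against the lip and its head against the board the bar stands 60 degrees from level, its centre above this point and 97 mm higher
- jar: jar 56 mm across, 80 mm tall, not to be moved; origin under its centre
- carton: small cardboard box 110 x 80 x 60 mm, not to be moved; origin under its centre
- driver: screwdriver lying on the bench, not to be moved
Mind the look-alikes: they are no part of the job. Leave any blue, purple or yellow look-alike of the part that bears stop1_mid alone.

How it is judged:
On the way, in this order (a step that is already met when the one before it is completed fails the run):
1. the gate is slid open (at least 75 of its 90 mm) (value of joint gate above 0.075 m), for 0.2 s.
2. every stop is in the tray (x of stop1_mid in the frame of tray between -0.08 and 0.08 m and y of stop1_mid in the frame of tray between -0.115 and 0.115 m and z of stop1_mid in the frame of tray between 0 and 0.07 m and x of stop2_mid in the frame of tray between -0.08 and 0.08 m and y of stop2_mid in the frame of tray between -0.115 and 0.115 m and z of stop2_mid in the frame of tray between 0 and 0.07 m and x of stop3_mid in the frame of tray between -0.08 and 0.08 m and y of stop3_mid in the frame of tray between -0.115 and 0.115 m and z of stop3_mid in the frame of tray between 0 and 0.07 m and x of stop4_mid in the frame of tray between -0.08 and 0.08 m and y of stop4_mid in the frame of tray between -0.115 and 0.115 m and z of stop4_mid in the frame of tray between 0 and 0.07 m), for 0.2 s.
At the end, for the whole second after the job is handed in: All stops inside the tray (centre under 70 mm high); gate shut within 8 mm; bar leans on the board, foot by the lip: 25 to 35 degrees from upright, centre within 65 mm sideways of the rack middle, 10 mm lipward to 12 mm boardward, 86 to 108 mm above the rack floor; all at rest (all of step 2 and x of bar_mid in the frame of rack_floor between -0.065 and 0.065 m and y of bar_mid in the frame of rack_floor between -0.01 and 0.012 m and z of bar_mid in the frame of rack_floor between 0.086 and 0.108 m and (angle between bar_mid's own x axis and vertical between 0.43 and 0.62 rad or angle between bar_mid's own x axis and vertical between 2.52 and 2.71 rad) and value of joint gate below 0.008 m and linear speed of each of stop1, stop2, stop3, stop4, bar below 0.02 m/s); the robot touches nothing.
It fails at once if the jar is disturbed (moved over 40 mm) (distance of jar from where it was at the start of the episode above 0.04 m).
It fails at once if the carton is disturbed (moved over 40 mm) (distance of carton from where it was at the start of the episode above 0.04 m).
It fails at once if the driver is disturbed (moved over 40 mm) (distance of driver from where it was at the start of the episode above 0.04 m).
Of stop1, stop2, stop3, stop4 only 3 to 4 are there at a start; the rules pass over those that are not, and their reading is None.
At some moment in a run one of bar, stop1, stop2, stop3, stop4 may be knocked a few centimetres aside while the robot is not near it.
Once in a run the grip may slacken for a moment while it holds something.
It also fails if it takes over 210 s, if anything falls off the work surface, if the arm or the gripper's body presses on something with over 40 N, if the wrist force passes 120 N, or if a joint passes its speed limit or range.

## Working session

There is one attempt and no reset: what is moved stays moved. The work goes in short steps, Python scripts to look and compute and a shell command to move; the robot and the scene stay as the last step left them, time stands still between calls to the robot, and variables do not carry over. Pictures are saved under pics/ and viewed, on a budget of 14 in all, crops included, one or two more only if the job needs it, and the job is handed in when it is done.

```bash
ls; mkdir -p pics
python3 - <<'E'
from bench import ctrl, optics
import cv2, numpy as np
s=ctrl.get_state();print(s, ctrl.tcp_to_tips)
a=[]
for n in("scene","side"):
    d=optics.get_image(n);cv2.imwrite(f"pics/{n}0.png",cv2.resize(d["image"][:,:,::-1],(800,600),interpolation=cv2.INTER_CUBIC))
    print(n,{k:np.round(v,4).tolist() for k,v in d.items() if k!="image"})
E
```

```text
pics
{'time': 0.0, 'joint_positions': array([ 0.01413392,  0.32179519, -0.07007997,  1.45169204,  0.02261259,
        1.37077716, -0.05695332]), 'qd': array([ 0.00107971, -0.00095551,  0.00071918, -0.00108917, -0.00013223,
       -0.00214928,  0.00176202]), 'joint_torque': array([-2.58547143e-04, -4.91284704e+01, -4.03903294e-01, -3.12526345e+01,
       -6.40594075e-02,  4.37659642e-02,  1.61017233e-04]), 'position': array([ 6.49477499e-01, -7.76106987e-05,  2.38470942e-01]), 'tool_rot': array([-2.22062115e+00, -2.22049168e+00,  2.21396019e-03]), 'ft_force': array([-1.01145678,  0.29761346,  1.17117934]), 'torque': array([-0.01936961, -0.01682956, -0.00303451]), 'grip_width': 1.0012730264623118} 0.017
scene {'fx': 431.2364, 'fy': 431.2364, 'cx': 252.0927, 'cy': 193.9838, 'dist': [0.0044, 0.0, 0.0, 0.0, 0.0], 'R': [[0.1847, 0.9828, 0.0053], [0.5791, -0.1045, -0.8085], [-0.794, 0.1524, -0.5884]], 't': [-0.1222, -0.3145, 1.623]}
side {'fx': 350.4772, 'fy': 350.4772, 'cx': 255.7436, 'cy': 187.4855, 'dist': [0.0114, 0.0, 0.0, 0.0, 0.0], 'R': [[-0.9963, -0.0852, -0.0116], [-0.0489, 0.6723, -0.7387], [0.0708, -0.7354, -0.6739]], 't': [0.619, 0.098, 1.1194]}
```

View pics/scene0.png

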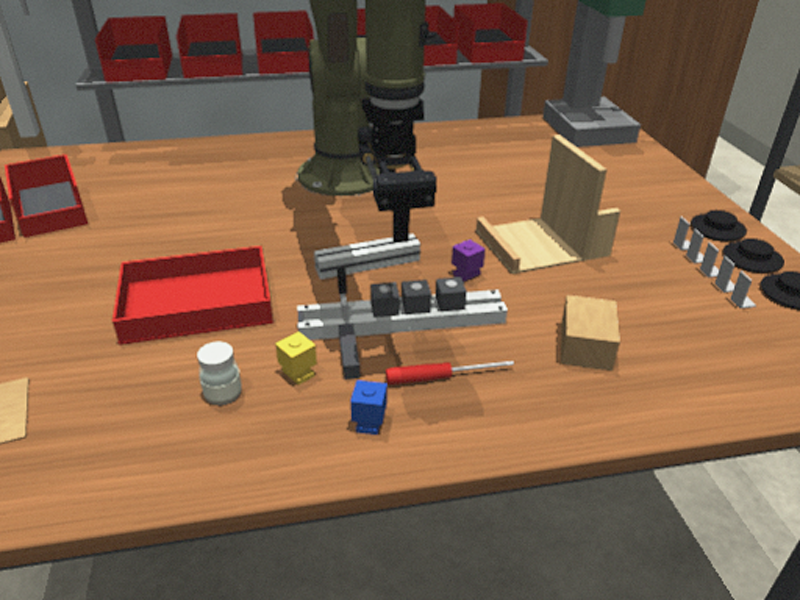

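View pics/side0.png

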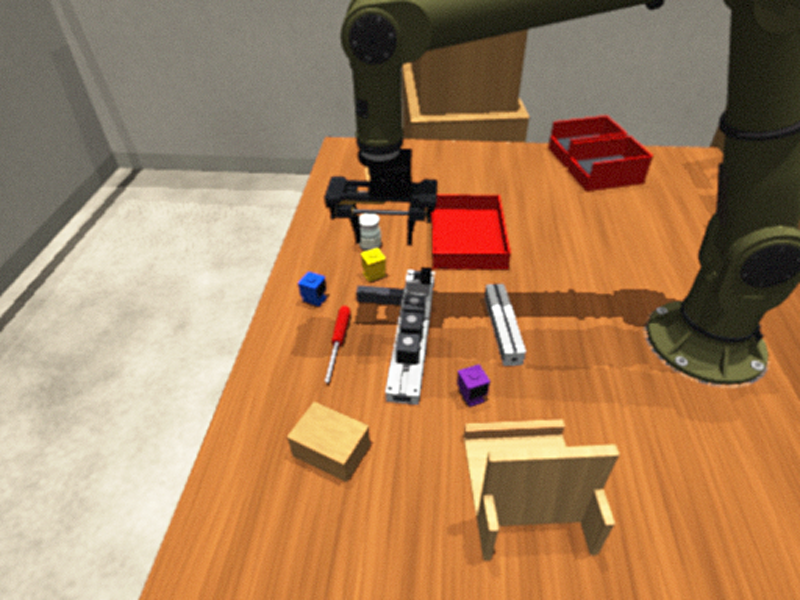

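```bash
cat > h.py <<'E'
from bench import ctrl, optics
import cv2, numpy as np
from scipy.spatial.transform import Rotation as Ro
def cam(n):
    s=ctrl.get_state(); d=optics.get_image(n)
    if n=="wrist":
        T=np.eye(4);T[:3,:3]=Ro.from_rotvec(s["tool_rot"]).as_matrix();T[:3,3]=s["position"]
        W=np.linalg.inv(T@d["hand_eye"]); d["R"],d["t"]=W[:3,:3],W[:3,3]
    d["K"]=np.array([[d["fx"],0,d["cx"]],[0,d["fy"],d["cy"]],[0,0,1]]); d["R"]=np.array(d["R"]); d["t"]=np.array(d["t"])
    return d
def ray(d,p):
    u=cv2.undistortPoints(np.array([[p]],float),d["K"],np.array(d["dist"]))[0,0]
    return -d["R"].T@d["t"], d["R"].T@np.array([u[0],u[1],1])
def at(d,p,z):
    c,r=ray(d,p); return np.round(c+r*(z-c[2])/r[2],4)
def px(d,X):
    return cv2.projectPoints(np.array(X,float).reshape(-1,3),cv2.Rodrigues(d["R"])[0],d["t"],d["K"],np.array(d["dist"]))[0][:,0]
def save(d,name,box=None,f=None):
    im=d["image"][:,:,::-1]
    x0,y0,x1,y1=box or (0,0,512,384); f=f or min(800/(x1-x0),600/(y1-y0))
    cv2.imwrite(f"pics/{name}.png",cv2.resize(im[y0:y1,x0:x1],None,fx=f,fy=f,interpolation=cv2.INTER_CUBIC)); print(name,"f",f)
E
python3 - <<'E'
from h import *
f=512/800
S=cam("scene");D=cam("side")
def p(n,d,u,v,z): print(n,at(d,(u*f,v*f),z))
p("rail TL nearR",S,298,307,.028);p("rail far L? bottom",S,302,335,0);p("rail R near bottom",S,506,323,0);p("rail R top far",S,498,290,.028)
p("side rail",D,387,393,.028);p("side rail",D,419,393,.028);p("side rail",D,409,272,.028);p("side rail",D,433,272,.028)
p("tray",S,118,338,0);p("tray",S,272,320,0);p("tray top",S,120,263,.05);p("tray top",S,265,249,.05)
p("tray top D",D,508,260,.05);p("tray",D,432,262,.05);p("tray",D,500,197,.05);p("tray",D,435,197,.05)
p("stop",S,385,287,.068);p("stop",S,416,286,.068);p("stop",S,451,283,.068)
p("stop",D,415,298,.068);p("stop",D,411,317,.068);p("stop",D,408,340,.068)
for q in((317,262),(415,238),(419,248)):p("bar",S,*q,.04)
for q in((486,287),(503,285),(524,352),(501,355)):p("bar",D,*q,.04)
p("rack lip S",S,480,218,.034);p("rack lip S",S,518,264,.034)
for q in((465,430),(563,423)):p("rack lip D top",D,*q,.034)
for q in((489,457),(617,450)):p("rack board D top",D,*q,.191)
for q in((551,137),(603,172)):p("rack board S top",S,*q,.191)
p("gate tab top",S,342,265,.1); p("gate tab top",D,426,270,.1)
save(cam("wrist"),"w0")
E
```

```text
rail TL nearR [ 0.567  -0.1466  0.028 ]
rail far L? bottom [ 0.6082 -0.1451  0.    ]
rail R near bottom [0.6374 0.1987 0.    ]
rail R top far [0.5788 0.2005 0.028 ]
side rail [0.6268 0.2014 0.028 ]
side rail [0.5687 0.1969 0.028 ]
side rail [ 0.6116 -0.1415  0.028 ]
side rail [ 0.5571 -0.1454  0.028 ]
tray [ 0.5622 -0.4431  0.    ]
tray [ 0.5582 -0.1924  0.    ]
tray top [ 0.4085 -0.449   0.05  ]
tray top [ 0.4057 -0.1939  0.05  ]
tray top D [ 0.3892 -0.1735  0.05  ]
tray [ 0.5604 -0.1542  0.05  ]
tray [ 0.3943 -0.4356  0.05  ]
tray [ 0.5638 -0.4244  0.05  ]
stop [ 0.5917 -0.0022  0.068 ]
stop [0.5979 0.0488 0.068 ]
stop [0.5996 0.1081 0.068 ]
stop [ 0.5899 -0.0127  0.068 ]
stop [0.5942 0.043  0.068 ]
stop [0.5955 0.105  0.068 ]
bar [ 0.4512 -0.103   0.04  ]
bar [0.3989 0.0904 0.04  ]
bar [0.4363 0.0901 0.04  ]
bar [ 0.4402 -0.089   0.04  ]
bar [ 0.4032 -0.0982  0.04  ]
bar [0.3736 0.0936 0.04  ]
bar [0.4178 0.1046 0.04  ]
rack lip S [0.3341 0.24   0.034 ]
rack lip S [0.5135 0.259  0.034 ]
rack lip D top [0.4862 0.2729 0.034 ]
rack lip D top [0.3193 0.2457 0.034 ]
rack board D top [0.4661 0.4171 0.191 ]
rack board D top [0.2983 0.3932 0.191 ]
rack board S top [0.3177 0.3755 0.191 ]
rack board S top [0.4842 0.4073 0.191 ]
gate tab top [ 0.5621 -0.0687  0.1   ]
gate tab top [ 0.5706 -0.0655  0.1   ]
w0 f 1.5625
```

View pics/w0.png

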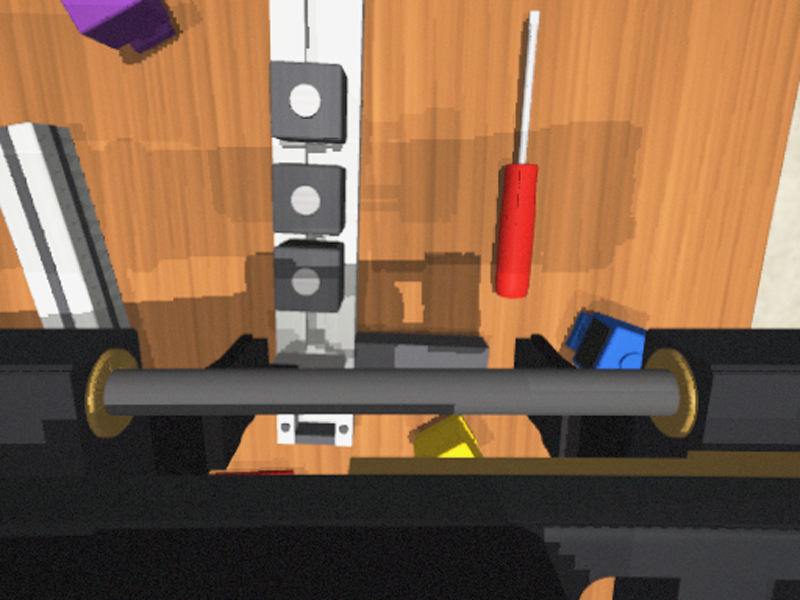

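Run:
```python
from h import *
f=512/800
W=cam("wrist")
def p(n,u,v,z): print(n,at(W,(u*f,v*f),z))
p("disc3",305,100,.068);p("disc2",306,200,.068);p("disc1",305,281,.068)
for q in((278,418),(354,418),(279,442),(352,444)):p("rail -y end",*q,.028)
for q in((270,100),(362,100)):p("rail edges far",*q,.028)
for q in((30,123),(68,128),(127,325)):p("bar",*q,.04)
p("purple",125,20,.06)
print(np.linalg.inv(W["hand_eye"])[:3].round(3) , px(W,[[.566,-.067,.1],[.59,-.07,.062]])/f)
```

```text
disc3 [0.5979 0.1082 0.068 ]
disc2 [0.5958 0.0487 0.068 ]
disc1 [ 0.5928 -0.0044  0.068 ]
rail -y end [ 0.5591 -0.1265  0.028 ]
rail -y end [ 0.6203 -0.1266  0.028 ]
rail -y end [ 0.5588 -0.148   0.028 ]
rail -y end [ 0.6182 -0.1499  0.028 ]
rail edges far [0.5674 0.1134 0.028 ]
rail edges far [0.6302 0.1135 0.028 ]
bar [0.4114 0.0962 0.04  ]
bar [0.4355 0.0933 0.04  ]
bar [ 0.4555 -0.044   0.04  ]
purple [0.4919 0.1527 0.06  ]
[[ 0.     1.    -0.    -0.   ]
 [-0.97   0.    -0.244  0.029]
 [-0.244  0.     0.97   0.157]] [[258.00639812 388.65804678]
 [306.40941496 369.24492932]]
```

```bash
python3 -m inch '[[[-7,-8,10],[0,0,0.5]],[[-7,-8,10],[0,0,0.5]],[[-7,-8,10],[0,0,0.5]],[[-7,-8,10],[0,0,0.5]],[[-7,-8,10],[0,0,0.2]],[[-7,-8,10],[0,0,0]],[[-7,-8,10],[0,0,0]],[[-7,-8,10],[0,0,0]],[[-7,-8,10],[0,0,0]],[[-7,-8,10],[0,0,0]]]' 0 20
python3 - <<'E'
from h import *
d=cam("wrist");save(d,"w1");s=ctrl.get_state();print(s["position"],s["tool_rot"])
E
```

```text
time: 1.3
position: [0.5677, -0.0682, 0.139]
tool_rot: [2.263, 2.178, 0.0]
ft_force: [0.3, 0.1, -0.5]
grip_width: 0.997
w1 f 1.5625
[ 0.56512054 -0.06980452  0.13703956] [-2.26380645 -2.17482347  0.00574744]
```

View pics/w1.png

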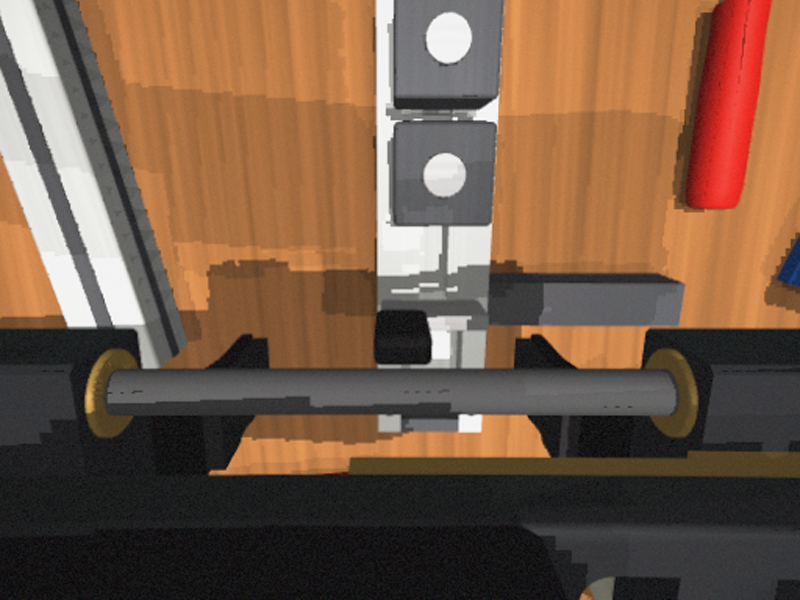

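Run:
```python
from h import *
f=512/800
W=cam("wrist")
for n,u,v,z in(("tabTop corner",377,311,.1),("",427,311,.1),("",431,361,.1),("",376,361,.1),("d1",445,174,.068),("d2",448,38,.068),("gap guide",684,290,.06)):print(n,at(W,(u*f,v*f),z))
```

```text
tabTop corner [ 0.5605 -0.0558  0.1   ]
 [ 0.58   -0.0566  0.1   ]
 [ 0.5811 -0.0775  0.1   ]
 [ 0.5591 -0.0766  0.1   ]
d1 [ 0.5909 -0.0054  0.068 ]
d2 [0.5926 0.047  0.068 ]
gap guide [ 0.7019 -0.0627  0.06  ]
```

```bash
python3 -m inch '[[[0,1,8],[0,0,0]],[[0,1,8],[0,0,0]],[[0,1,8],[0,0,0]],[[0,1,8],[0,0,0]],[[0,0,8],[0,0,0]],[[0,0,8],[0,0,0]],[[0,0,7],[0,0,0]],[[0,0,0],[0,0,0]],[[0,0,0],[0,0,0]],[[0,0,0],[0,0,0]]]' && python3 -m inch '[[[0,0,0],[0,0,0]],[[0,0,0],[0,0,0]],[[0,0,0],[0,0,0]],[[0,0,0],[0,0,0]],[[0,0,0],[0,0,0]],[[0,0,0],[0,0,0]],[[0,0,0],[0,0,0]],[[0,0,0],[0,0,0]],[[0,0,0],[0,0,0]],[[0,0,0],[0,0,0]]]' 1 20
```

```text
time: 2.4
position: [0.5725, -0.068, 0.0851]
tool_rot: [2.263, 2.178, 0.001]
ft_force: [-0.1, 0.0, 0.7]
grip_width: 0.995
time: 3.4
position: [0.5722, -0.0679, 0.0846]
tool_rot: [2.264, 2.178, 0.0]
ft_force: [0.1, -0.2, -0.5]
grip_width: 0.277
```

```bash
python3 -m inch '[[[0,8,0],[0,0,0]],[[0,12,0],[0,0,0]],[[0,12,0],[0,0,0]],[[0,12,0],[0,0,0]],[[0,12,0],[0,0,0]],[[0,12,0],[0,0,0]],[[0,12,0],[0,0,0]],[[0,8,0],[0,0,0]],[[0,4,0],[0,0,0]],[[0,0,0],[0,0,0]]]' && python3 -m inch '[[[0,0,0],[0,0,0]],[[0,0,0],[0,0,0]],[[0,0,0],[0,0,0]],[[0,0,0],[0,0,0]],[[0,0,0],[0,0,0]],[[0,0,-15],[0,0,0]],[[0,0,-15],[0,0,0]],[[0,0,-15],[0,0,0]],[[0,0,0],[0,0,0]],[[0,0,0],[0,0,0]]]' 0 20
```

```text
time: 4.4
position: [0.6604, -0.0716, 0.0844]
tool_rot: [-2.259, -2.173, 0.011]
ft_force: [-12.0, -0.1, 10.5]
grip_width: 0.271
time: 5.4
position: [0.6646, -0.0715, 0.1308]
tool_rot: [2.263, 2.177, 0.002]
ft_force: [-1.0, 0.3, -0.6]
grip_width: 0.987
```

```bash
python3 -m inch '[[[8,-9,0],[0,0,0]],[[8,-10,0],[0,0,0]],[[8,-10,0],[0,0,0]],[[8,-10,0],[0,0,0]],[[8,-9,0],[0,0,0]],[[8,-9,0],[0,0,0]],[[8,-9,0],[0,0,0]],[[8,-9,0],[0,0,0]],[[0,0,10],[0,0,0]],[[0,0,10],[0,0,0]]]' && python3 -m inch '[[[0,0,10],[0,0,0]],[[0,0,10],[0,0,0]],[[0,0,10],[0,0,0]],[[0,0,10],[0,0,0]],[[0,0,6],[0,0,0]],[[0,0,5],[0,0,0]],[[0,0,0],[0,0,0]],[[0,0,0],[0,0,0]],[[0,0,0],[0,0,0]],[[0,0,0],[0,0,0]]]'
python3 - <<'E'
from h import *
d=cam("wrist");save(d,"w2")
E
```

```text
time: 6.4
position: [0.5917, -0.0046, 0.1092]
tool_rot: [2.263, 2.178, 0.001]
ft_force: [-0.3, -0.1, -0.3]
grip_width: 0.999
time: 7.4
position: [0.5919, -0.0046, 0.0591]
tool_rot: [2.263, 2.178, 0.001]
ft_force: [-0.2, 0.4, -0.1]
grip_width: 1.002
w2 f 1.5625
```

View pics/w2.png

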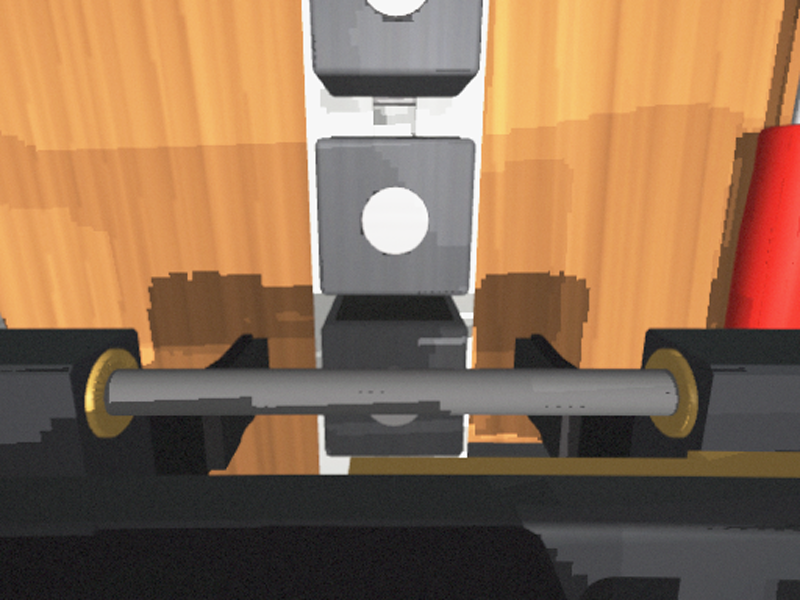

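```bash
python3 -m inch '[[[0,0,0],[0,0,0]],[[0,0,0],[0,0,0]],[[0,0,0],[0,0,0]],[[0,0,0],[0,0,0]],[[0,0,0],[0,0,0]],[[0,0,0],[0,0,0]],[[0,0,0],[0,0,0]],[[0,0,-1],[0,0,0]],[[0,0,0],[0,0,0]],[[0,0,0],[0,0,0]]]' 1 30 && python3 -m inch '[[[-6,0,0],[0,0,0]],[[-12,0,0],[0,0,0]],[[-12,0,0],[0,0,0]],[[-12,0,0],[0,0,0]],[[-12,0,0],[0,0,0]],[[-12,0,0],[0,0,0]],[[-12,0,0],[0,0,0]],[[-12,0,0],[0,0,0]],[[-7,0,0],[0,0,0]],[[-3,0,0],[0,0,0]]]'
```

```text
time: 8.45
position: [0.591, -0.0046, 0.059]
tool_rot: [-2.263, -2.178, 0.001]
ft_force: [0.4, -0.2, -3.6]
grip_width: 0.503
time: 9.45
position: [0.5876, -0.1059, 0.0595]
tool_rot: [2.265, 2.177, -0.0]
ft_force: [-0.4, -0.2, -3.5]
grip_width: 0.505
```

```bash
python3 -m inch '[[[0,0,-3],[0,0,0]],[[0,0,-6],[0,0,0]],[[0,0,-8],[0,0,0]],[[0,0,-10],[0,0,0]],[[0,0,-10],[0,0,0]],[[0,0,-10],[0,0,0]],[[0,0,-10],[0,0,0]],[[0,0,-10],[0,0,0]],[[0,0,-8],[0,0,0]],[[0,0,0],[0,0,0]]]' 1 40 && python3 -m inch '[[[-14,-5,0],[0,0,0]],[[-28,-10,0],[0,0,0]],[[-30,-11,0],[0,0,0]],[[-30,-11,0],[0,0,0]],[[-30,-11,0],[0,0,0]],[[-30,-11,0],[0,0,0]],[[-30,-11,0],[0,0,0]],[[-30,-11,0],[0,0,0]],[[-28,-10,0],[0,0,0]],[[-33,-11,0],[0,0,0]]]'
python3 - <<'E'
from h import *
d=cam("side");save(d,"s1",(180,60,420,240))
E
```

```text
time: 10.45
position: [0.5887, -0.1047, 0.1363]
tool_rot: [2.262, 2.177, 0.003]
ft_force: [-0.4, -0.6, -3.6]
grip_width: 0.497
time: 11.45
position: [0.4732, -0.3845, 0.1337]
tool_rot: [-2.262, -2.177, 0.0]
ft_force: [0.0, 0.2, -3.0]
grip_width: 0.504
s1 f 3.3333333333333335
```

View pics/s1.png

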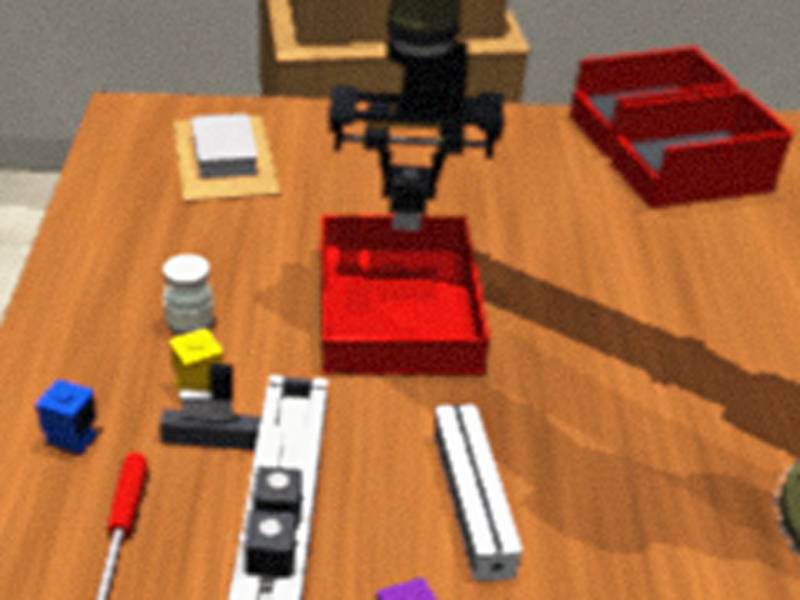

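```bash
python3 -m inch '[[[0,0,8],[0,0,0]],[[0,0,10],[0,0,0]],[[0,0,10],[0,0,0]],[[0,0,10],[0,0,0]],[[0,0,10],[0,0,0]],[[0,0,10],[0,0,0]],[[0,0,8],[0,0,0]],[[0,0,6],[0,0,0]],[[0,0,3],[0,0,0]],[[0,0,0],[0,0,0]]]' && python3 -m inch '[[[0,0,0],[0,0,0]],[[0,0,0],[0,0,0]],[[0,0,0],[0,0,0]],[[0,0,0],[0,0,0]],[[0,0,0],[0,0,0]],[[0,0,-15],[0,0,0]],[[0,0,-20],[0,0,0]],[[0,0,-25],[0,0,0]],[[0,0,-25],[0,0,0]],[[0,0,0],[0,0,0]]]' 0 && python3 -m inch '[[[20,5,0],[0,0,0]],[[30,11,0],[0,0,0]],[[36,12,0],[0,0,0]],[[36,12,0],[0,0,0]],[[36,12,0],[0,0,0]],[[36,12,0],[0,0,0]],[[36,12,0],[0,0,0]],[[36,12,0],[0,0,0]],[[36,8,0],[0,0,0]],[[20,2,0],[0,0,0]]]'
python3 - <<'E'
from h import *
d=cam("wrist");save(d,"w3")
E
```

```text
time: 12.5
position: [0.4748, -0.3833, 0.0592]
tool_rot: [-2.263, -2.178, 0.0]
ft_force: [0.4, -0.1, -3.4]
grip_width: 0.505
time: 13.5
position: [0.4772, -0.3853, 0.15]
tool_rot: [2.258, 2.172, 0.003]
ft_force: [0.8, -0.2, 0.4]
grip_width: 0.999
time: 14.5
position: [0.5859, -0.061, 0.1446]
tool_rot: [-2.258, -2.183, -0.002]
ft_force: [0.4, 0.0, 0.7]
grip_width: 0.998
w3 f 1.5625
```

View pics/w3.png

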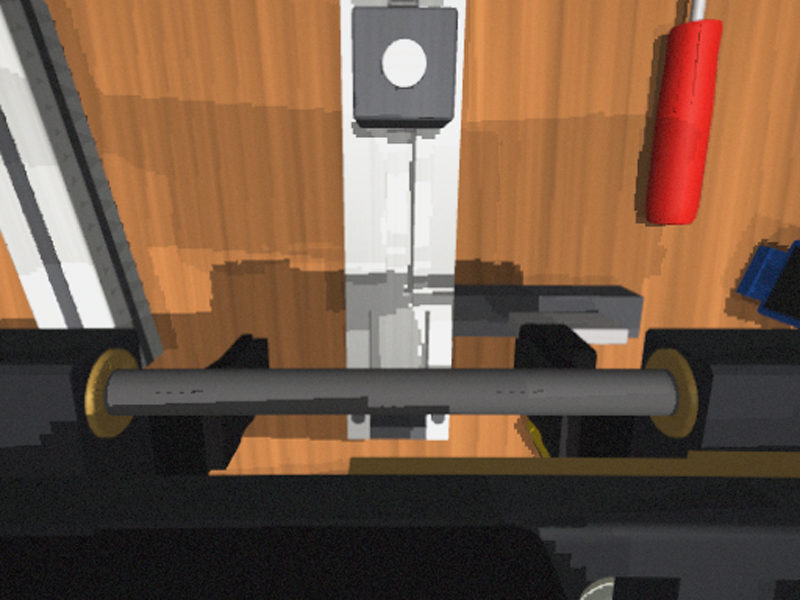

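Run:
```python
from h import *
f=512/800
W=cam("wrist");X=at(W,(404*f,63*f),.068);s=ctrl.get_state();p=s["position"]
R=Ro.from_rotvec(s["tool_rot"]).as_matrix();print(X,p,(R.T@(X-p)*1000).round(1))
```

```text
[0.5953 0.0528 0.068 ] [ 0.58558302 -0.06055587  0.14449486] [113.4   6.1  76.7]
```

```bash
python3 -m inch '[[[10,1,0],[0,0,0]],[[15,1,0],[0,0,0]],[[15,1,0],[0,0,0]],[[15,1,0],[0,0,0]],[[15,1,0],[0,0,0]],[[15,1,0],[0,0,0]],[[15,0,0],[0,0,0]],[[12,0,10],[0,0,0]],[[0,0,10],[0,0,0]],[[0,0,10],[0,0,0]]]' && python3 -m inch '[[[0,0,10],[0,0,0]],[[0,0,10],[0,0,0]],[[0,0,10],[0,0,0]],[[0,0,10],[0,0,0]],[[0,0,8],[0,0,0]],[[0,0,5],[0,0,0]],[[0,0,3],[0,0,0]],[[0,0,0],[0,0,0]],[[0,0,0],[0,0,0]],[[0,0,0],[0,0,0]]]' && python3 -m inch '[[[0,0,0],[0,0,0]],[[0,0,0],[0,0,0]],[[0,0,0],[0,0,0]],[[0,0,0],[0,0,0]],[[0,0,0],[0,0,0]],[[0,0,0],[0,0,0]],[[0,0,0],[0,0,0]],[[0,0,-1],[0,0,0]],[[0,0,0],[0,0,0]],[[0,0,0],[0,0,0]]]' 1 40
```

```text
time: 15.6
position: [0.595, 0.0461, 0.1131]
tool_rot: [-2.263, -2.179, 0.002]
ft_force: [-0.1, 0.1, 0.4]
grip_width: 1.002
time: 16.6
position: [0.5959, 0.0463, 0.0591]
tool_rot: [2.263, 2.178, 0.001]
ft_force: [-1.0, -0.3, 0.5]
grip_width: 0.999
time: 17.6
position: [0.5951, 0.0462, 0.0591]
tool_rot: [-2.263, -2.178, 0.001]
ft_force: [0.8, -0.6, -2.7]
grip_width: 0.504
```

```bash
python3 -m inch '[[[-8,0,0],[0,0,0]],[[-16,0,0],[0,0,0]],[[-18,0,0],[0,0,0]],[[-18,0,0],[0,0,0]],[[-18,0,0],[0,0,0]],[[-18,0,0],[0,0,0]],[[-18,0,0],[0,0,0]],[[-18,0,0],[0,0,0]],[[-14,0,0],[0,0,0]],[[-8,0,0],[0,0,0]]]' && python3 -m inch '[[[0,0,0],[0,0,0]],[[0,0,-6],[0,0,0]],[[0,0,-8],[0,0,0]],[[0,0,-10],[0,0,0]],[[0,0,-10],[0,0,0]],[[0,0,-10],[0,0,0]],[[0,0,-12],[0,0,0]],[[0,0,-12],[0,0,0]],[[0,0,-10],[0,0,0]],[[0,0,0],[0,0,0]]]'
```

```text
time: 18.6
position: [0.5891, -0.1107, 0.0596]
tool_rot: [2.266, 2.174, -0.001]
ft_force: [-0.7, 0.2, -3.4]
grip_width: 0.502
time: 19.6
position: [0.5909, -0.1078, 0.1398]
tool_rot: [2.262, 2.176, 0.004]
ft_force: [0.2, 0.6, -3.3]
grip_width: 0.501
```

```bash
python3 -m inch '[[[-11,-6,0],[0,0,0]],[[-20,-10,0],[0,0,0]],[[-24,-12,0],[0,0,0]],[[-24,-12,0],[0,0,0]],[[-24,-12,0],[0,0,0]],[[-24,-12,0],[0,0,0]],[[-24,-12,0],[0,0,0]],[[-24,-12,0],[0,0,0]],[[-24,-12,0],[0,0,0]],[[-12,-8,0],[0,0,0]]]' && python3 -m inch '[[[0,0,8],[0,0,0]],[[0,0,10],[0,0,0]],[[0,0,12],[0,0,0]],[[0,0,12],[0,0,0]],[[0,0,12],[0,0,0]],[[0,0,10],[0,0,0]],[[0,0,8],[0,0,0]],[[0,0,6],[0,0,0]],[[0,0,2],[0,0,0]],[[0,0,0],[0,0,0]]]' && python3 -m inch '[[[0,0,0],[0,0,0]],[[0,0,0],[0,0,0]],[[0,0,0],[0,0,0]],[[0,0,0],[0,0,0]],[[0,0,0],[0,0,0]],[[0,0,-15],[0,0,0]],[[0,0,-20],[0,0,0]],[[0,0,-25],[0,0,0]],[[0,0,-25],[0,0,0]],[[0,0,0],[0,0,0]]]' 0 && python3 -m inch '[[[20,5,0],[0,0,0]],[[36,12,0],[0,0,0]],[[36,12,0],[0,0,0]],[[36,13,0],[0,0,0]],[[36,13,0],[0,0,0]],[[36,13,0],[0,0,0]],[[36,13,0],[0,0,0]],[[36,13,0],[0,0,0]],[[36,12,0],[0,0,0]],[[15,2,0],[0,0,0]]]'
python3 - <<'E'
from h import *
d=cam("wrist");save(d,"w4");s=cam("side");
a=cv2.imread("pics/w4.png");b=cv2.resize(s["image"][60:240,180:420,::-1],(400,300));cv2.imwrite("pics/w4.png",np.vstack([cv2.resize(a,(400,300)),b]))
E
```

```text
time: 20.6
position: [0.4706, -0.3175, 0.1368]
tool_rot: [-2.268, -2.173, 0.003]
ft_force: [-0.3, -0.6, -2.7]
grip_width: 0.5
time: 21.6
position: [0.4736, -0.3144, 0.0575]
tool_rot: [-2.264, -2.178, 0.0]
ft_force: [0.3, -0.0, -1.7]
grip_width: 0.501
time: 22.6
position: [0.4761, -0.3159, 0.1478]
tool_rot: [2.258, 2.173, 0.004]
ft_force: [1.4, -1.0, -0.1]
grip_width: 0.999
time: 23.6
position: [0.5947, 0.0095, 0.1427]
tool_rot: [-2.257, -2.184, -0.003]
ft_force: [0.1, 0.8, 0.4]
grip_width: 0.998
w4 f 1.5625
```

View pics/w4.png

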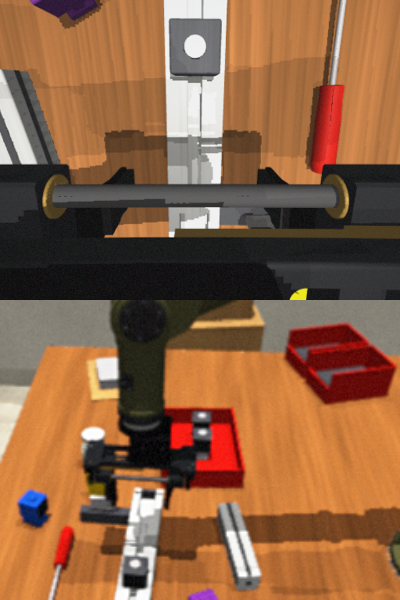

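Run:
```python
from h import *
W=cam("wrist");X=at(W,(195*1.28,46*1.28),.068);s=ctrl.get_state();p=s["position"]
R=Ro.from_rotvec(s["tool_rot"]).as_matrix();print(X,p,(R.T@(X-p)*1000).round(1))
```

```text
[0.5971 0.1064 0.068 ] [0.5935198  0.00453342 0.14240541] [ 1.02e+02 -1.00e-01  7.43e+01]
```

```bash
python3 -m inch '[[[10,1,0],[0,0,0]],[[15,0,0],[0,0,0]],[[15,0,0],[0,0,0]],[[15,0,0],[0,0,0]],[[15,0,0],[0,0,0]],[[15,0,0],[0,0,0]],[[12,0,0],[0,0,0]],[[6,0,10],[0,0,0]],[[0,0,10],[0,0,0]],[[0,0,10],[0,0,0]]]' && python3 -m inch '[[[0,0,10],[0,0,0]],[[0,0,10],[0,0,0]],[[0,0,10],[0,0,0]],[[0,0,10],[0,0,0]],[[0,0,8],[0,0,0]],[[0,0,4],[0,0,0]],[[0,0,2],[0,0,0]],[[0,0,0],[0,0,0]],[[0,0,0],[0,0,0]],[[0,0,0],[0,0,0]]]' && python3 -m inch '[[[0,0,0],[0,0,0]],[[0,0,0],[0,0,0]],[[0,0,0],[0,0,0]],[[0,0,0],[0,0,0]],[[0,0,0],[0,0,0]],[[0,0,0],[0,0,0]],[[0,0,0],[0,0,0]],[[0,0,-1],[0,0,0]],[[0,0,0],[0,0,0]],[[0,0,0],[0,0,0]]]' 1 40
```

```text
time: 24.75
position: [0.5985, 0.1064, 0.1111]
tool_rot: [-2.264, -2.178, 0.002]
ft_force: [-0.3, 0.1, -0.3]
grip_width: 0.998
time: 25.75
position: [0.5992, 0.1073, 0.0591]
tool_rot: [2.263, 2.178, 0.001]
ft_force: [-0.5, -0.2, 0.4]
grip_width: 1.003
time: 26.75
position: [0.5985, 0.107, 0.059]
tool_rot: [-2.263, -2.178, 0.001]
ft_force: [-0.3, -0.1, -4.5]
grip_width: 0.503
```

```bash
python3 -m inch '[[[-10,0,0],[0,0,0]],[[-20,0,0],[0,0,0]],[[-25,0,0],[0,0,0]],[[-25,0,0],[0,0,0]],[[-25,0,0],[0,0,0]],[[-25,0,0],[0,0,0]],[[-25,0,0],[0,0,0]],[[-25,0,0],[0,0,0]],[[-20,0,0],[0,0,0]],[[-12,0,0],[0,0,0]]]' && python3 -m inch '[[[0,0,0],[0,0,0]],[[0,0,-6],[0,0,0]],[[0,0,-8],[0,0,0]],[[0,0,-10],[0,0,0]],[[0,0,-10],[0,0,0]],[[0,0,-10],[0,0,0]],[[0,0,-12],[0,0,0]],[[0,0,-12],[0,0,0]],[[0,0,-10],[0,0,0]],[[0,0,0],[0,0,0]]]'
```

```text
time: 27.75
position: [0.59, -0.1082, 0.0594]
tool_rot: [2.267, 2.174, -0.002]
ft_force: [-0.5, 0.6, -2.9]
grip_width: 0.504
time: 28.75
position: [0.592, -0.1049, 0.1399]
tool_rot: [2.262, 2.176, 0.004]
ft_force: [-0.3, 0.7, -2.3]
grip_width: 0.503
```

```bash
python3 -m inch '[[[-8,-6,0],[0,0,0]],[[-14,-11,0],[0,0,0]],[[-16,-12,0],[0,0,0]],[[-16,-12,0],[0,0,0]],[[-16,-12,0],[0,0,0]],[[-16,-12,0],[0,0,0]],[[-16,-12,0],[0,0,0]],[[-16,-12,0],[0,0,0]],[[-16,-12,0],[0,0,0]],[[-10,-10,0],[0,0,0]]]' && python3 -m inch '[[[0,0,8],[0,0,0]],[[0,0,10],[0,0,0]],[[0,0,12],[0,0,0]],[[0,0,12],[0,0,0]],[[0,0,12],[0,0,0]],[[0,0,10],[0,0,0]],[[0,0,8],[0,0,0]],[[0,0,6],[0,0,0]],[[0,0,2],[0,0,0]],[[0,0,0],[0,0,0]]]' && python3 -m inch '[[[0,0,0],[0,0,0]],[[0,0,0],[0,0,0]],[[0,0,0],[0,0,0]],[[0,0,0],[0,0,0]],[[0,0,0],[0,0,0]],[[0,0,-15],[0,0,0]],[[0,0,-20],[0,0,0]],[[0,0,-25],[0,0,0]],[[0,0,-25],[0,0,0]],[[0,0,0],[0,0,0]]]' 0
```

```text
time: 29.75
position: [0.4714, -0.2469, 0.1369]
tool_rot: [-2.267, -2.174, 0.003]
ft_force: [-0.9, -0.5, -3.4]
grip_width: 0.499
time: 30.75
position: [0.4743, -0.2443, 0.0575]
tool_rot: [-2.264, -2.178, 0.0]
ft_force: [0.2, -0.8, -2.9]
grip_width: 0.503
time: 31.75
position: [0.4766, -0.2454, 0.1465]
tool_rot: [2.259, 2.174, 0.004]
ft_force: [1.5, -1.2, 0.7]
grip_width: 0.999
```

```bash
python3 -m inch '[[[10,10,0],[0,0,0]],[[19,18,0],[0,0,0]],[[19,19,0],[0,0,0]],[[20,19,0],[0,0,0]],[[20,20,0],[0,0,0]],[[20,20,0],[0,0,0]],[[20,20,0],[0,0,0]],[[20,20,0],[0,0,0]],[[20,20,0],[0,0,0]],[[13,12,0],[0,0,0]]]'
python3 - <<'E'
from h import *
d=cam("wrist");s=cam("side");print(ctrl.get_state()["position"])
a=cv2.resize(d["image"][128:320,128:384,::-1],(600,450));b=cv2.resize(s["image"][90:190,240:380,::-1],(210,150));b=np.hstack([b,np.zeros((150,390,3),np.uint8)]);cv2.imwrite("pics/w5.png",np.vstack([a,b]))
E
```

```text
time: 32.75
position: [0.66, -0.0662, 0.1404]
tool_rot: [-2.258, -2.18, -0.0]
ft_force: [-0.1, 0.6, 0.2]
grip_width: 0.998
[ 0.6599086  -0.06507939  0.14029338]
```

View pics/w5.png

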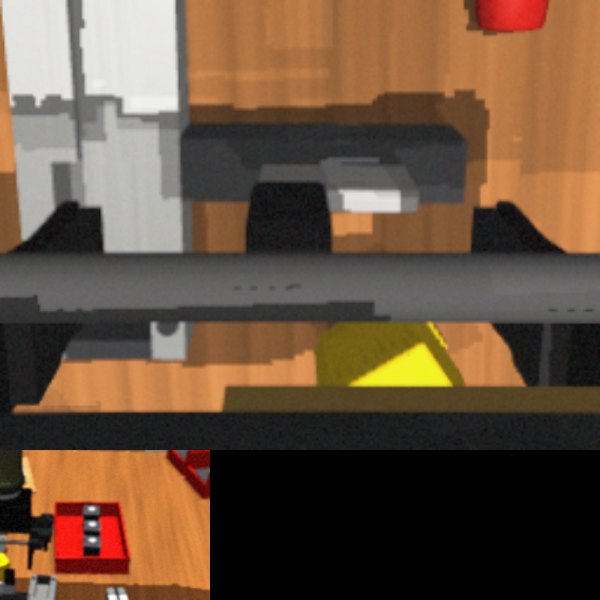

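```bash
python3 -m inch '[[[-3,0,8],[0,0,0]],[[-2,0,8],[0,0,0]],[[0,0,8],[0,0,0]],[[0,0,8],[0,0,0]],[[0,0,8],[0,0,0]],[[0,0,8],[0,0,0]],[[0,0,7],[0,0,0]],[[0,0,0],[0,0,0]],[[0,0,0],[0,0,0]],[[0,0,0],[0,0,0]]]' && python3 -m inch '[[[0,0,0],[0,0,0]],[[0,0,0],[0,0,0]],[[0,0,0],[0,0,0]],[[0,0,0],[0,0,0]],[[0,0,0],[0,0,0]],[[0,0,0],[0,0,0]],[[0,0,0],[0,0,0]],[[0,0,0],[0,0,0]],[[0,0,0],[0,0,0]],[[0,0,0],[0,0,0]]]' 1 20 && python3 -m inch '[[[0,-8,0],[0,0,0]],[[0,-12,0],[0,0,0]],[[0,-12,0],[0,0,0]],[[0,-12,0],[0,0,0]],[[0,-12,0],[0,0,0]],[[0,-12,0],[0,0,0]],[[0,-12,0],[0,0,0]],[[0,-7,0],[0,0,0]],[[0,-4,0],[0,0,0]],[[0,0,0],[0,0,0]]]'
```

```text
time: 33.85
position: [0.6593, -0.0753, 0.0881]
tool_rot: [2.263, 2.178, 0.001]
ft_force: [0.2, 0.2, -0.4]
grip_width: 0.995
time: 34.85
position: [0.6591, -0.0753, 0.0876]
tool_rot: [2.263, 2.178, 0.001]
ft_force: [0.1, -0.7, -1.2]
grip_width: 0.273
time: 35.85
position: [0.5698, -0.0716, 0.0876]
tool_rot: [2.261, 2.176, 0.006]
ft_force: [8.9, 0.2, -7.2]
grip_width: 0.275
```

```bash
python3 -m inch '[[[0,0,0],[0,0,0]],[[0,0,0],[0,0,0]],[[0,0,0],[0,0,0]],[[0,0,0],[0,0,0]],[[0,0,0],[0,0,0]],[[0,0,-10],[0,0,0]],[[0,0,-20],[0,0,0]],[[0,0,-25],[0,0,0]],[[0,0,-25],[0,0,0]],[[0,0,-20],[0,0,0]]]' 0 && python3 -m inch '[[[0,-6,-8],[0,0,0]],[[0,-14,-10],[0,0,0]],[[0,-14,-10],[0,0,0]],[[0,-14,-10],[0,0,0]],[[0,-14,0],[0,0,0]],[[0,-14,0],[0,0,0]],[[0,-14,0],[0,0,0]],[[0,-14,0],[0,0,0]],[[0,-14,0],[0,0,0]],[[0,-8,0],[0,0,0]]]'
python3 - <<'E'
from h import *
d=cam("wrist");np.savez("/tmp/w6.npz",R=d["R"],t=d["t"]);save(d,"w6");print(ctrl.get_state()["position"],ctrl.get_state()["joint_positions"].round(3))
s=cam("scene");cv2.imwrite("pics/sc6.png",s["image"][:,:,::-1])
E
```

```text
time: 36.85
position: [0.5684, -0.0718, 0.1901]
tool_rot: [2.262, 2.177, 0.002]
ft_force: [0.2, 0.4, -0.1]
grip_width: 0.989
time: 37.85
position: [0.4405, -0.0669, 0.2253]
tool_rot: [-2.264, -2.178, 0.001]
ft_force: [-0.3, 0.5, -0.0]
grip_width: 1.003
w6 f 1.5625
[ 0.43993638 -0.06693134  0.22539235] [ 0.19  -0.103 -0.092  1.946 -0.01   1.3    0.062]
```

View pics/w6.png

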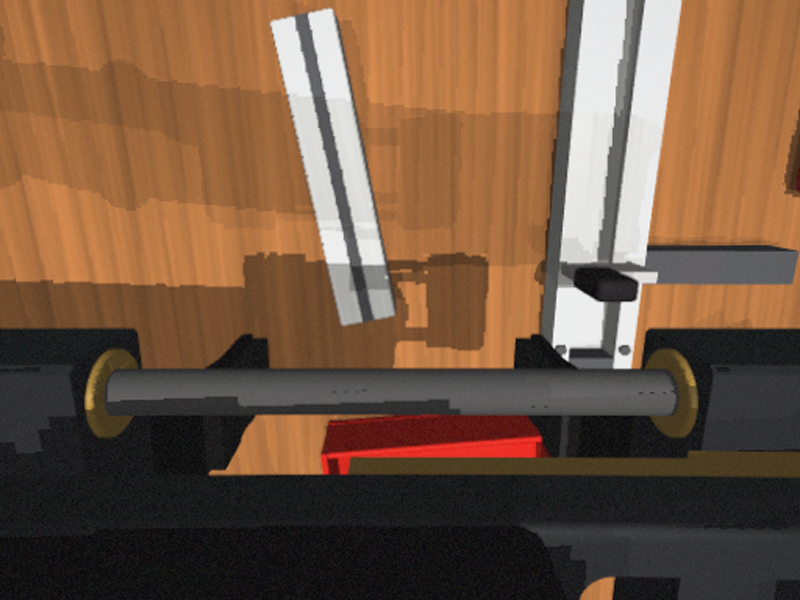

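Run:
```python
from h import *
f=512/800
W=cam("wrist");s=ctrl.get_state();R=Ro.from_rotvec(s["tool_rot"]).as_matrix()
C=np.array([at(W,(u*f,v*f),.04) for u,v in((271,20),(332,9),(395,315),(341,325))]);print(C,s["position"])
m=C.mean(0);ax=(C[0]+C[1]-C[2]-C[3])/2;print(m,np.linalg.norm(ax),np.degrees(np.arctan2(-ax[0],ax[1])),"tool d",R.T@(m-s["position"])*1000,R.T@ax)
S=cam("scene");D=cam("side")
im=np.hstack([cv2.resize(S["image"][70:185,290:410,::-1],(400,383)),cv2.resize(D["image"][250:365,280:400,::-1],(400,383))]);cv2.imwrite("pics/rack.png",im)
```

```text
[[ 0.3744  0.0911  0.04  ]
 [ 0.412   0.0957  0.04  ]
 [ 0.4431 -0.0994  0.04  ]
 [ 0.4044 -0.1053  0.04  ]] [ 0.44188983 -0.06695099  0.22567558]
[ 0.408475 -0.004475  0.04    ] 0.1981195724808632 8.870390689736421 tool d [ 61.1715266  -35.93063117 185.64012634] [ 1.94428473e-01 -3.80648195e-02 -5.75392835e-05]
```

View pics/rack.png

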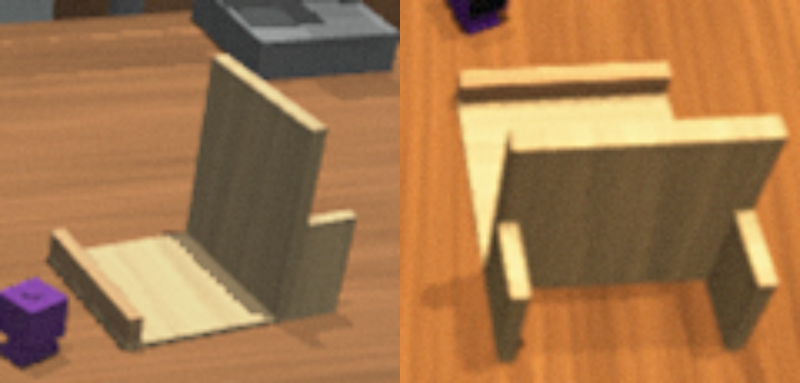

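Run:
```python
from h import *
S=cam("scene");D=cam("side");k=.3
s=lambda u,v,z:at(S,(290+u*k,70+v*k),z)
d=lambda u,v,z:at(D,(280+(u-400)*k,250+v*k),z)
for n,P in (("lip in top S",[s(65,231,.034),s(141,318,.034)]),("board foot S",[s(187,233,.006),s(272,320,.006)]),("board top front S",[s(210,58,.191),s(313,128,.191)]),
 ("lip in top D",[d(460,88,.034),d(668,79,.034)]),("lip in foot D",[d(462,103,.006),d(668,96,.006)]),("board top front D",[d(510,135,.191),d(780,118,.191)]),("floor x edges S near",[s(135,347,0),s(272,322,0)])):
    v=P[0]-P[1];v=v if v[0]>0 else -v
    print(n,*P,"mid",(P[0]+P[1])/2,"len",np.linalg.norm(v).round(3),"yaw",np.degrees(np.arctan2(v[1],v[0])).round(1))
```

```text
lip in top S [0.334  0.2476 0.034 ] [0.4957 0.2675 0.034 ] mid [0.41485 0.25755 0.034  ] len 0.163 yaw 7.0
board foot S [0.3107 0.3832 0.006 ] [0.4781 0.4012 0.006 ] mid [0.3944 0.3922 0.006 ] len 0.168 yaw 6.1
board top front S [0.3159 0.3774 0.191 ] [0.4731 0.4064 0.191 ] mid [0.3945 0.3919 0.191 ] len 0.16 yaw 10.5
lip in top D [0.4851 0.2765 0.034 ] [0.3204 0.2551 0.034 ] mid [0.40275 0.2658  0.034  ] len 0.166 yaw 7.4
lip in foot D [0.4816 0.2719 0.006 ] [0.3148 0.2521 0.006 ] mid [0.3982 0.262  0.006 ] len 0.168 yaw 6.8
board top front D [0.4659 0.4125 0.191 ] [0.2989 0.3872 0.191 ] mid [0.3824  0.39985 0.191  ] len 0.169 yaw 8.6
floor x edges S near [0.4899 0.268  0.    ] [0.4725 0.4046 0.    ] mid [0.4812 0.3363 0.    ] len 0.138 yaw -82.7
```

```bash
python3 -m inch '[[[3,-2,6],[0,0,0]],[[5,-4,12],[0,0,0]],[[5,-4,12],[0,0,0]],[[5,-4,12],[0,0,0]],[[5,-4,12],[0,0,0]],[[5,-4,12],[0,0,0]],[[5,-4,12],[0,0,0]],[[5,-4,12],[0,0,0]],[[4,-2,10],[0,0,0]],[[0,0,0],[0,0,0]]]' && python3 -m inch '[[[0,0,0],[0,0,-4]],[[0,0,0],[0,0,-4]],[[0,0,0],[0,0,-3]],[[0,0,0],[0,-4,0]],[[0,0,0],[0,-4,0]],[[0,0,0],[0,-4,0]],[[0,0,0],[0,-4,0]],[[0,0,0],[0,-4,0]],[[0,0,0],[0,0,0]],[[0,0,0],[0,0,0]]]'
python3 - <<'E'
from h import *
s=ctrl.get_state();R=Ro.from_rotvec(s["tool_rot"]).as_matrix();print(s["position"],s["joint_positions"].round(2));print(R.round(3)); g=np.array([.4115,-.024,.027]);print(R.T@(g-s["position"])*1000)
a=R[:,0];print("yaw",np.degrees(np.arctan2(-a[0],a[1])))
E
```

```text
time: 39.2
position: [0.4104, -0.0231, 0.124]
tool_rot: [-2.261, -2.178, 0.003]
ft_force: [-0.9, -0.6, 0.2]
grip_width: 1.001
time: 40.2
position: [0.412, -0.0236, 0.1257]
tool_rot: [1.86, 2.171, -0.326]
ft_force: [0.7, -0.5, -0.2]
grip_width: 0.997
[ 0.41199747 -0.02361782  0.12572752] [ 0.04 -0.07 -0.33  2.17  0.36  1.11 -0.3 ]
[[-0.144  0.988  0.053]
 [ 0.929  0.153 -0.337]
 [-0.341  0.    -0.94 ]]
[33.35879532 -0.57303401 92.92136078]
yaw 8.822856783877763
```

```bash
python3 -m inch '[[[2,0,6],[0,0,0]],[[4,0,11],[0,0,0]],[[4,0,11],[0,0,0]],[[4,0,11],[0,0,0]],[[4,0,11],[0,0,0]],[[4,0,11],[0,0,0]],[[4,0,11],[0,0,0]],[[4,0,11],[0,0,0]],[[2,0,7],[0,0,0]],[[1,0,2],[0,0,0]]]' && python3 -m inch '[[[0,0,0],[0,0,0]],[[0,0,0],[0,0,0]],[[0,0,0],[0,0,0]],[[0,0,0],[0,0,0]],[[0,0,0],[0,0,0]],[[0,0,0],[0,0,0]],[[0,0,0],[0,0,0]],[[0,0,0],[0,0,0]],[[0,0,0],[0,0,0]],[[0,0,0],[0,0,0]]]' 1 50
```

```text
time: 41.2
position: [0.4111, -0.0244, 0.0268]
tool_rot: [1.86, 2.171, -0.33]
ft_force: [0.1, 0.1, 0.5]
grip_width: 1.0
time: 42.2
position: [0.4114, -0.0243, 0.0279]
tool_rot: [1.86, 2.17, -0.329]
ft_force: [-2.7, -0.6, 4.1]
grip_width: 0.455
```

```bash
python3 -m inch '[[[-3,0,-8],[0,0,0]],[[-7,0,-18],[0,0,0]],[[-8,0,-22],[0,0,0]],[[-8,0,-22],[0,0,0]],[[-8,0,-22],[0,0,0]],[[-8,0,-22],[0,0,0]],[[-8,0,-22],[0,0,0]],[[-8,0,-22],[0,0,0]],[[-8,0,-22],[0,0,0]],[[-4,0,-12],[0,0,0]]]' && python3 -m inch '[[[10,0,-4],[0,5,0]],[[15,0,-4],[0,5,0]],[[15,0,-2],[0,5,0]],[[15,0,0],[0,5,0]],[[15,0,0],[0,5,0]],[[15,0,0],[0,5,0]],[[15,0,0],[0,5,0]],[[15,0,0],[0,5,0]],[[15,0,0],[0,5,0]],[[10,0,0],[0,5,0]]]'
cat > g.py <<'E'
from h import *
s=ctrl.get_state();R=Ro.from_rotvec(s["tool_rot"]).as_matrix();p=s["position"];print(p,s["joint_positions"].round(2),s["grip_width"],s["ft_force"].round(1));print(R.round(3))
a=R[:,0];print("tilt from tool-down",np.degrees(np.arcsin(a[2])),"yaw",np.degrees(np.arctan2(-R[1,1]*-1,R[0,1])))
y=np.radians(7.7);rx=np.array([np.cos(y),np.sin(y),0]);ry=np.array([-np.sin(y),np.cos(y),0])
c=np.array([.3975,.3285,.006])+.03*rx+np.array([0,0,.100])
b=.5*ry+.866*np.array([0,0,1]); n=.866*ry*-1+.5*np.array([0,0,1])
g=c-.0197*b+.007*n; print("goal tcp",g.round(4),"tool d",(R.T@(g-p)*1000).round(1))
E
python3 g.py
```

```text
time: 43.2
position: [0.4126, -0.024, 0.2343]
tool_rot: [1.859, 2.169, -0.324]
ft_force: [0.8, -0.1, -2.6]
grip_width: 0.457
time: 44.2
position: [0.3904, 0.1134, 0.2477]
tool_rot: [-1.758, -2.054, -0.474]
ft_force: [0.6, 0.0, -2.8]
grip_width: 0.456
[0.39035444 0.11337611 0.24768855] [ 0.09 -0.14 -0.01  2.03 -0.52  1.41  0.36] 0.45582965909280193 [ 0.6  0.  -2.8]
[[-0.134  0.988 -0.077]
 [ 0.854  0.154  0.496]
 [ 0.502  0.001 -0.865]]
tilt from tool-down 30.134959132383475 yaw 8.871125028053328
goal tcp [0.4294 0.3168 0.0924] tool d [ 90.6  69.8 232.2]
```

```bash
python3 -m inch '[[[0,0,0],[0,4,0]],[[0,0,0],[0,4,0]],[[0,0,0],[0,4,0]],[[0,0,0],[0,4,0]],[[0,0,0],[0,0,0]],[[0,0,0],[0,0,0]],[[0,0,0],[0,0,0]],[[0,0,0],[0,0,0]],[[0,0,0],[0,0,0]],[[0,0,0],[0,0,0]]]'
python3 - <<'E'
t=open('g.py').read().split("b=.5")[0]+'''
T=np.arcsin(R[2,0])+np.radians(20);z=np.array([0,0,1])
b=np.cos(T)*ry+np.sin(T)*z; n=-np.sin(T)*ry+np.cos(T)*z
g=c-.0197*b+.007*n
print("bar deg",np.degrees(T),"lowest foot below tcp",.0803*np.sin(T)+.027*np.cos(T)); 
for h in(.13,.0): print(h,(g+h*z).round(4),"tool d",(R.T@(g+h*z-p)*1000).round(1))
'''
open('g.py','w').write(t)
E
python3 g.py
```

```text
time: 45.2
position: [0.3905, 0.113, 0.248]
tool_rot: [-1.592, -1.86, -0.676]
ft_force: [-0.3, 0.4, -2.4]
grip_width: 0.456
[0.39054064 0.11301643 0.24799382] [ 0.15 -0.03  0.1   2.05 -0.72  1.52  0.59] 0.45566073516752414 [-0.3  0.4 -2.4]
[[-0.107  0.988 -0.11 ]
 [ 0.687  0.154  0.71 ]
 [ 0.719  0.001 -0.695]]
tilt from tool-down 45.96288626251719 yaw 8.83895144874581
bar deg 65.96288626251719 lowest foot below tcp 0.08433439295577862
0.13 [0.4292 0.3182 0.2209] tool d [117.3  69.7 160.4]
0.0 [0.4292 0.3182 0.0909] tool d [ 23.8  69.6 250.8]
```

```bash
python3 -m inch '[[[6,4,8],[0,0,0]],[[11,7,15],[0,0,0]],[[13,8,18],[0,0,0]],[[13,8,18],[0,0,0]],[[13,8,18],[0,0,0]],[[13,8,18],[0,0,0]],[[13,8,18],[0,0,0]],[[13,8,18],[0,0,0]],[[13,7,18],[0,0,0]],[[9,4,11],[0,0,0]]]'; python3 -m inch '[[[0,0,0],[0,0,0]],[[0,0,0],[0,0,0]],[[0,0,0],[0,0,0]],[[0,0,0],[0,0,0]],[[0,0,0],[0,0,0]],[[0,0,0],[0,0,0]],[[0,0,0],[0,0,0]],[[0,0,0],[0,0,0]],[[0,0,0],[0,0,0]],[[0,0,0],[0,0,0]]]' >/dev/null; python3 g.py
python3 - <<'E'
from h import *
S=cam("scene");D=cam("side")
im=np.hstack([cv2.resize(S["image"][50:185,270:410,::-1],(400,386)),cv2.resize(D["image"][190:350,260:420,::-1],(400,386))]);cv2.imwrite("pics/hov.png",im)
E
```

```text
time: 46.2
position: [0.4286, 0.32, 0.2204]
tool_rot: [-1.59, -1.859, -0.674]
ft_force: [0.1, -0.9, -2.6]
grip_width: 0.454
[0.42966744 0.31757624 0.22071645] [-0.08  0.06 -0.12  2.02 -0.88  1.19  0.35] 0.4579665551588756 [ 0.1  0.1 -2.9]
[[-0.106  0.988 -0.11 ]
 [ 0.687  0.153  0.711]
 [ 0.719  0.    -0.695]]
tilt from tool-down 45.99721088062879 yaw 8.80350314864071
bar deg 65.99721088062878 lowest foot below tcp 0.08433920030972851
0.13 [0.4292 0.3182 0.2209] tool d [ 0.6 -0.4  0.4]
0.0 [0.4292 0.3182 0.0909] tool d [-92.9  -0.4  90.7]
```

View pics/hov.png

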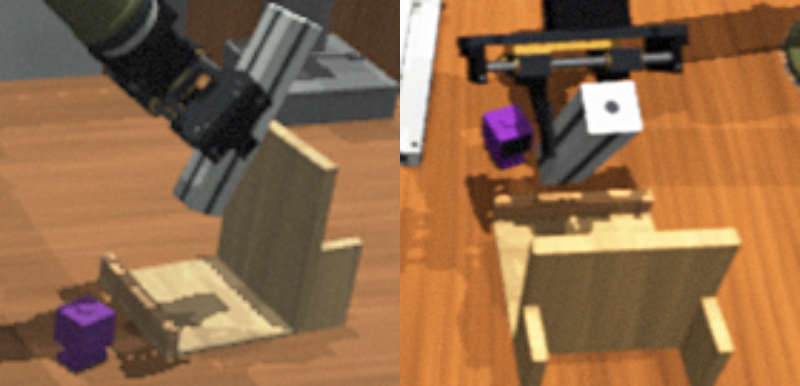

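```bash
cat >> g.py <<'E'
o=p+.0197*b-.007*n
D=cam("side");S=cam("scene")
cs=[o+i*.1*b+j*.02*rx+k*.02*n for i in(1,-1) for j in(1,-1) for k in(1,-1)]
q=px(D,[o+.1*b]+cs)
print("pred D crop",np.c_[400+(q[:,0]-260)/.4,(q[:,1]-190)/.4145].round().tolist())
q=px(S,[o+.1*b]+cs)
print("pred S crop",np.c_[(q[:,0]-270)/.35,(q[:,1]-50)/.35].round().tolist())
E
python3 g.py|tail -2
```

```text
pred D crop [[607.0, 105.0], [577.0, 81.0], [584.0, 131.0], [630.0, 79.0], [638.0, 129.0], [534.0, 143.0], [539.0, 183.0], [576.0, 141.0], [581.0, 181.0]]
pred S crop [[295.0, 12.0], [291.0, 12.0], [322.0, 25.0], [268.0, -2.0], [299.0, 12.0], [187.0, 205.0], [218.0, 215.0], [168.0, 188.0], [199.0, 198.0]]
```

```bash
python3 -m inch '[[[-6,0,6],[0,0,0]],[[-10,0,10],[0,0,0]],[[-10,0,10],[0,0,0]],[[-10,0,10],[0,0,0]],[[-10,0,10],[0,0,0]],[[-10,0,10],[0,0,0]],[[-10,0,10],[0,0,0]],[[-10,0,10],[0,0,0]],[[-8,0,7],[0,0,0]],[[-4,0,4],[0,0,0]]]'; python3 g.py|head -12
```

```text
time: 48.4
position: [0.4291, 0.3188, 0.0956]
tool_rot: [-1.593, -1.857, -0.675]
ft_force: [0.5, 0.1, -2.2]
grip_width: 0.457
[0.42907996 0.31877947 0.09559796] [-0.08  0.24 -0.13  2.12 -0.97  1.01  0.58] 0.45735702397613637 [ 0.5  0.1 -2.2]
[[-0.105  0.988 -0.111]
 [ 0.687  0.153  0.711]
 [ 0.719 -0.001 -0.695]]
tilt from tool-down 45.98819458656244 yaw 8.78844519730131
bar deg 65.98819458656244 lowest foot below tcp 0.08433794045865628
0.13 [0.4292 0.3182 0.2209] tool d [ 89.7  -0.2 -87.4]
0.0 [0.4292 0.3182 0.0909] tool d [-3.8  0.   2.9]
pred D crop [[585.0, 199.0], [558.0, 177.0], [565.0, 224.0], [605.0, 175.0], [612.0, 222.0], [523.0, 214.0], [528.0, 252.0], [561.0, 213.0], [566.0, 250.0]]
pred S crop [[274.0, 137.0], [270.0, 140.0], [300.0, 151.0], [249.0, 124.0], [279.0, 135.0], [173.0, 313.0], [203.0, 321.0], [156.0, 295.0], [185.0, 303.0]]
```

```bash
python3 -m inch '[[[0,0,0],[0,-1,0]],[[0,0,0],[0,-1,0]],[[0,0,0],[0,-1,0]],[[0,0,0],[0,-1,0]],[[-1,0,1],[0,0,0]],[[-1,0,1],[0,0,0]],[[-1,0,1],[0,0,0]],[[0,0,0],[0,0,0]],[[0,0,0],[0,0,0]],[[0,0,0],[0,0,0]]]'; python3 g.py|head -7
python3 - <<'E'
from h import *
S=cam("scene");D=cam("side")
im=np.hstack([cv2.resize(S["image"][50:185,270:410,::-1],(400,386)),cv2.resize(D["image"][190:350,260:420,::-1],(400,386))]);cv2.imwrite("pics/plc.png",im)
E
```

```text
time: 49.5
position: [0.4295, 0.3187, 0.0927]
tool_rot: [-1.636, -1.908, -0.628]
ft_force: [0.1, -0.3, -2.3]
grip_width: 0.458
[0.42951423 0.31868872 0.09265618] [-0.11  0.22 -0.13  2.11 -0.9   0.97  0.5 ] 0.45752475040775714 [ 0.1 -0.3 -2.3]
[[-0.113  0.988 -0.102]
 [ 0.734  0.153  0.661]
 [ 0.669 -0.    -0.743]]
tilt from tool-down 42.000691266468486 yaw 8.788777211485984
bar deg 62.00069126646848 lowest foot below tcp 0.08357659110259963
0.13 [0.4293 0.3172 0.2219] tool d [ 85.4  -0.5 -97. ]
```

View pics/plc.png

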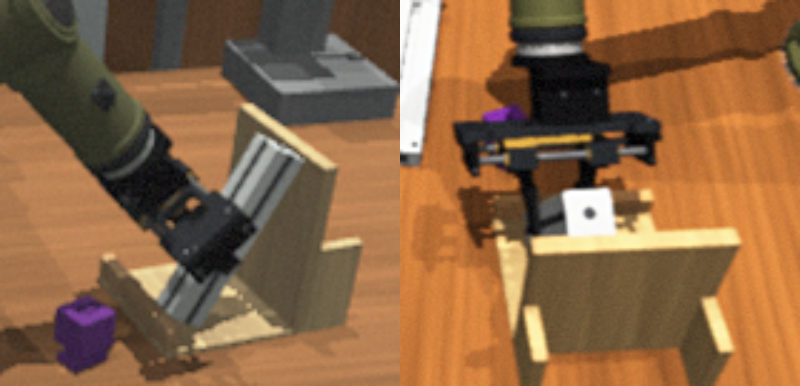

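```bash
python3 -m inch '[[[-1,0,1],[0,0,0]],[[-1,0,1],[0,0,0]],[[0,0,0],[0,0,0]],[[0,0,0],[0,0,0]],[[0,0,0],[0,0,0]],[[0,0,0],[0,0,0]],[[0,0,0],[0,0,0]],[[0,0,0],[0,0,0]],[[0,0,0],[0,0,0]],[[0,0,0],[0,0,0]]]' && python3 -m inch '[[[0,0,0],[0,0,0]],[[0,0,0],[0,0,0]],[[0,0,0],[0,0,0]],[[0,0,0],[0,0,0]],[[0,0,0],[0,0,0]],[[0,0,0],[0,0,0]],[[0,0,0],[0,0,0]],[[0,0,0],[0,0,0]],[[0,0,0],[0,0,0]],[[0,0,0],[0,0,0]]]' 0 3 && python3 -m inch '[[[0,0,-8],[0,0,0]],[[0,0,-12],[0,0,0]],[[0,0,-15],[0,0,0]],[[0,0,-15],[0,0,0]],[[0,0,-15],[0,0,0]],[[0,0,-15],[0,0,0]],[[0,0,-15],[0,0,0]],[[0,0,-15],[0,0,0]],[[0,0,-10],[0,0,0]],[[0,0,0],[0,0,0]]]'
python3 - <<'E'
from h import *
S=cam("scene");D=cam("side")
im=np.hstack([cv2.resize(S["image"][50:185,270:410,::-1],(400,386)),cv2.resize(D["image"][190:350,260:420,::-1],(400,386))])
b=np.hstack([cv2.resize(S["image"][130:230,60:260,::-1],(400,200)),cv2.resize(D["image"][110:230,230:400,::-1],(400,200))])
cv2.imwrite("pics/end.png",np.vstack([im,b]));print(ctrl.get_state()["position"])
E
```

```text
time: 50.7
position: [0.4295, 0.3187, 0.0899]
tool_rot: [-1.636, -1.908, -0.628]
ft_force: [-0.0, -0.1, -1.7]
grip_width: 0.454
time: 51.7
position: [0.4295, 0.3186, 0.0899]
tool_rot: [-1.636, -1.908, -0.628]
ft_force: [-0.5, 0.5, -0.2]
grip_width: 1.001
time: 52.7
position: [0.4432, 0.238, 0.1806]
tool_rot: [-1.638, -1.909, -0.632]
ft_force: [0.1, 0.7, -0.5]
grip_width: 1.0
[0.44175936 0.23920472 0.17915712]
```

View pics/end.png

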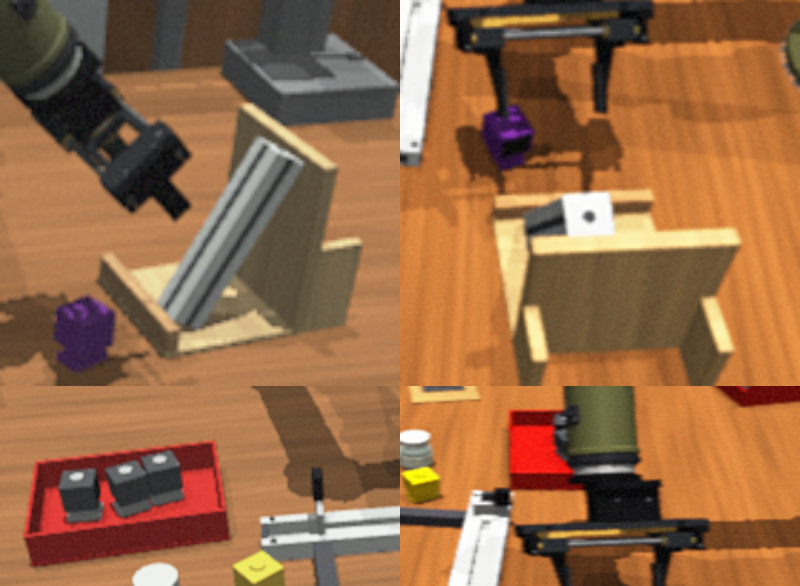

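Run:
```python
from h import *
D=cam("side");S=cam("scene");z=np.array([0,0,1])
y=np.radians(7.7);rx=np.array([np.cos(y),np.sin(y),0]);ry=np.array([-np.sin(y),np.cos(y),0])
for deg in(56,60,65):
  T=np.radians(deg);b=np.cos(T)*ry+np.sin(T)*z;n=-np.sin(T)*ry+np.cos(T)*z
  o=np.array([.3975,.3285,.006])+.03*rx+z*(.1*np.sin(T)+.02*np.cos(T))
  X=[o+.1*b]+[o+.1*b+j*.02*rx+k*.02*n for j in(1,-1) for k in(1,-1)]+[o-.1*b+.02*rx+.02*n]
  q=px(D,X[:1]);print(deg,"D head",(400+(q[0,0]-260)/.4).round(),((q[0,1]-190)/.4145).round(),end=" ")
  q=px(S,X[1:]);print("S",np.c_[(q[:,0]-270)/.35,(q[:,1]-50)/.35].round().tolist())
```

```text
56 D head 586.0 226.0 S [[282.0, 153.0], [307.0, 169.0], [261.0, 137.0], [286.0, 154.0], [161.0, 315.0]]
60 D head 585.0 216.0 S [[277.0, 149.0], [304.0, 163.0], [256.0, 133.0], [283.0, 147.0], [165.0, 316.0]]
65 D head 584.0 204.0 S [[270.0, 145.0], [299.0, 157.0], [249.0, 130.0], [278.0, 141.0], [171.0, 318.0]]
```

```bash
python3 -c "
from bench import close_job
print(close_job())"
```

```text
the job is handed in; nothing more can be done
None
```

The job is done and handed in at about 53 s of the 210 s allowed; `close_job()` reports no verdict.

- **Gate:** I slid it open until it hit its end stop after about 88–90 mm of travel. After the last stop was in the tray I slid it shut against its end stop (about 9 N). The last picture shows it shut, and I did not measure the remaining gap.
- **Stops:** Only three were in the rail. Each was slid to the open end, lifted out and stood in the red tray, and the last scene picture shows all three in it. One sits slightly differently from how it was placed, but it is still inside.
- **Bar:** It leans on the back board with its foot inside the lip. Projecting the resting pose into both cameras gives about 60–61° from level, so 29–30° from upright, about 30 mm sideways of the rack middle.
- **Robot:** The gripper was open and clear of everything at hand-in.
- **Other things:** I did not touch the jar, carton, driver or look-alikes. I did not re-measure where they stand at the end.

No check failed. Camera and arm readings differed by up to 5 mm, and the bar was placed from measurements of that accuracy.

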